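# Change the flask on the titration stand

## Robot

A 7-joint arm with a two-finger parallel gripper is mounted at the origin on the work surface. World frame = base frame: x ahead of the robot, y to its left, z up, the work surface at z = 0. Lengths are in m, angles in rad, forces in N, time in s.
With the tool pointing down it reaches from about 0.4 to 0.875 m from the base axis. Payload 4.4 kg.
Tool frame: the origin (TCP) lies on the centre line of the jaws, within the pads' length; the fingertips stand 22 mm ahead of it and the grasp point (between the pads) lies 3 mm ahead of it; z points along the fingers, y is the line along which they close (so a half turn about z gives the same grasp; the last joint's range is limited). The gripper opens to 85 mm and grips with 20 to 120 N. Pads are 22 mm wide; open, the fingers measure 114 mm over their backs; the gripper's body (76 mm by 85 mm) begins 54 mm behind the grasp point. The pads swing forward as they close: fully open they stand 13 mm farther back than shut.
Start: joints at [-1.273, 0.628, 0.038, 1.517, -0.027, 0.996, -0.02], TCP at [0.231, 0.607, 0.253] pointing down, gripper open.
Joint ranges: [-3.06, 3.06], [-0.37, 2.12], [-1.25, 1.32], [0.18, 2.47], [-1.1, 4.24], [0.23, 1.98], [-2.94, 2.94]. Speed limits (rad/s): [2.57, 2.57, 3.14, 3.14, 3.14, 3.14, 3.14].

## Interface

Orientations are given as a unit quaternion [x, y, z, w].
In Python, from workcell import manip gives the robot as it stands.
- The arm moves only by the shell command python3 -m crank 'ROWS'. ROWS is a JSON object of lists of equal length, an entry for each row: "offset": the shift along the tool's x, y, z in mm, a list of three; "rotation": the turn, a rotation vector about the tool's x, y, z in degrees, a list of three; "gripper": the closure, from -1 (fully open) to 1 (shut). A call has 1 to 8 rows; each row shifts and turns the commanded pose from where the row before left it, along the tool's axes as they then stand; what a row does not reach is not made up. A row lasts 1/8 s, in which the tool goes at most 62.5 mm and 10.7 degrees, less where a joint would pass 70% of its speed; a pose out of reach is approached as far as the arm can. A call with a gripper value outside its range is refused whole. The fingers move at their own pace and stop on an object; the grip force is fixed at half the most. Time passes only in rows, so rows that do not move let the fingers close. It gives the time, the measured TCP pose, the force, the opening and the grip force at its end, in the units of the state.
- manip.get_state(): the state, without advancing time (a new reading comes with each control period).
- manip.grab_frame(name): name is "scene" or "side" or "wrist"; returns a dict with "pixels" (420x560x3 uint8, blue, green, red), "mtx" (3x3 intrinsics, pixels), "rvec" (rotation vector, rad) and "tvec" (3), from world to camera coordinates, as OpenCV has them. Camera axes: x right, y down, z forward; pixel columns grow to the right and rows downward; lengths in m; the calibration is good to about 2 mm. A picture is of the moment at which its call begins. There is no depth.
- manip.sign_off(): hands the job in; it is judged then, once.
The state is a dict: "clock": time; "joint_positions": joint angles; "qvel": joint speeds; "tau": joint torques, N m; "position": TCP position; "ee_rot": TCP orientation; "ft_force": force on the tool from outside, world axes, zero at the start; "wrist_torque": the same for the moment, N m; "grip_width": opening from 0.0 (shut) to 1.0 (fully open); "finger_force": force on a finger pad.
Only numpy, scipy, OpenCV 4.12 (cv2) and the standard library are available. Lean on these libraries where they do the work, as an engineer would, in place of code of your own. Each camera call takes 0.05 s, during which the arm holds its last target. There are 200 camera calls.

## Task

Change the sample on the titration stand: switch the stirrer off (push its red lever all the way towards the robot's side), take the red-banded flask off the small raised plate and stand it wholly on the round cork coaster, then stand the blue-banded flask on the plate with its mouth centred under the dosing nozzle, and last push the lever all the way back to on. Keep both flasks upright, lower them gently without dropping them, and do not knock the nozzle. Leave the other two flasks and the brown bottle where they stand.

Things in the scene. Friction and masses are not known exactly. Their poses are not given: they have to be found in the camera images.
- station: Titration stand, fixed. Origin: on the bench under the plate's centre; z up, -x its front (robot's side). White stirrer housing, x -62 to 62, y -65 to 135, 45 high. On it at x 0, y 0 stands a narrow round white plate (diameter 58, top 75 above the bench, stem diameter 44). Steel column, diameter 12, 364 tall, at x 115, y -10 on a 70 square foot.
- plate (a point): Centre of the top of the round plate, 75 above the bench; axes as the station's.
- nozzle: Fixed dosing nozzle. Origin: its lower tip, 135 above the plate's top on the plate's axis, 30 above the rim of a flask there. Diameter 6 for 20 up from the tip, then 12 for 50; then a 12 thick arm runs back to the column, rising 20. It blocks a gripper coming straight down: tilt the tool some 40 degrees, leaning back towards the robot, and move flasks in and out from the side.
- switch (a joint): Stirrer's red lever, rad: 0 = off (leans 0.5 rad from upright to the station's -x, its front, the robot's side), 1.0 = on (leans 0.5 rad to the station's +x). Stays where it is left. Off means below 0.2, on above 0.8.
- switch_tip (a point): Tip of the lever; it swings in the station's x-z plane at station y 100, on a thin stick 50 long from a pivot 67 above the bench. The tip is the centre of a red ball of diameter 26, 111 above the bench at either end; a grey block 70 (x) x 50 (y), top 70 above the bench, lies under it.
- finished_flask: Empty conical flask of clear glass, 105 tall; base diameter 64, straight neck diameter 26 from height 66 to 100, rim diameter 29 at the top; a raised red silicone band round the cone, height 28 to 48. Origin: centre of its underside; z up. Starts on the plate.
- fresh_flask: Empty conical flask of clear glass, 105 tall; base diameter 64, straight neck diameter 26 from height 66 to 100, rim diameter 29 at the top; a raised blue silicone band round the cone, height 28 to 48. Origin: centre of its underside; z up. Starts on the black mat, in any of three places in the row.
- spare_flask_1: Empty conical flask of clear glass, 105 tall; base diameter 64, straight neck diameter 26 from height 66 to 100, rim diameter 29 at the top; a raised white silicone band round the cone, height 28 to 48. Origin: centre of its underside; z up. On the mat; leave alone.
- spare_flask_2: Empty conical flask of clear glass, 105 tall; base diameter 64, straight neck diameter 26 from height 66 to 100, rim diameter 29 at the top; a raised yellow silicone band round the cone, height 28 to 48. Origin: centre of its underside; z up. On the mat; leave alone.
- mat: Fixed black rubber mat, 290 (x) x 90 (y) x 6 thick, three flasks in a row along its x, 95 apart. Origin: centre of its underside.
- coaster: Fixed round cork coaster, diameter 110, 6 thick. Origin: centre of its underside.
- reagent_bottle: Brown closed bottle, diameter 60, 130 tall; leave alone. Origin: centre of its underside.

How it is judged:
On the way, in this order (a step that is already met when the one before it is completed fails the run):
1. the stirrer lever is switched off (value of joint switch below 0.2 rad), for 0.1 s.
2. the red-banded flask stands released on the coaster, the lever still off (horizontal distance between finished_flask and coaster below 0.025 m and z of finished_flask in the frame of coaster between 0.002 and 0.011 m and linear speed of finished_flask below 0.03 m/s and angle between finished_flask's own z axis and vertical below 0.1 rad and contact force between the fingers and finished_flask below 0.1 N and value of joint switch below 0.3 rad), for 0.2 s.
3. the blue-banded flask stands released on the plate under the nozzle, the lever still off (horizontal distance between fresh_flask and plate below 0.012 m and z of fresh_flask in the frame of plate between -0.004 and 0.005 m and linear speed of fresh_flask below 0.03 m/s and angle between fresh_flask's own z axis and vertical below 0.1 rad and contact force between the fingers and fresh_flask below 0.1 N and value of joint switch below 0.3 rad), for 0.2 s.
4. the stirrer lever is switched on (value of joint switch above 0.8 rad), for 0.1 s.
At the end, for the whole second after the job is handed in: The red-banded flask stands upright, at rest, on the coaster, its centre within 25 mm of the coaster's; the blue-banded flask stands upright, at rest, on the plate, its centre within 12 mm of the plate's (under the nozzle); the lever is on (above 0.8 rad); both flasks released (horizontal distance between finished_flask and coaster below 0.025 m and z of finished_flask in the frame of coaster between 0.002 and 0.011 m and linear speed of each of finished_flask, fresh_flask below 0.03 m/s and angle between each of finished_flask, fresh_flask's own z axis and vertical below 0.1 rad and horizontal distance between fresh_flask and plate below 0.012 m and z of fresh_flask in the frame of plate between -0.004 and 0.005 m and contact force between the fingers and finished_flask below 0.1 N and contact force between the fingers and fresh_flask below 0.1 N and value of joint switch above 0.8 rad); the robot touches nothing.
It fails at once if a flask being changed is tipped more than about 30 degrees from upright (angle between any of finished_flask, fresh_flask's own z axis and vertical above 0.5 rad).
It fails at once if a flask being changed is dropped (falls free faster than 0.5 m/s) ((contact force between the fingers and finished_flask below 0.1 N and linear speed of finished_flask above 0.5 m/s) or (contact force between the fingers and fresh_flask below 0.1 N and linear speed of fresh_flask above 0.5 m/s)).
It fails at once if the nozzle is knocked (more than 4 N) (contact force between nozzle and anything else above 4 N).
It fails at once if a spare flask or the brown bottle is moved more than 20 mm or tipped over (distance of any of spare_flask_1, spare_flask_2, reagent_bottle from where it was at the start of the episode above 0.02 m or angle between any of spare_flask_1, spare_flask_2, reagent_bottle's own z axis and vertical above 0.3 rad).
It also fails if it takes over 72 s, if anything falls off the work surface, if the arm or the gripper's body presses on something with over 40 N, if the wrist force passes 120 N, or if a joint passes its speed limit or range.

## Working session

There is one attempt and no reset: what is moved stays moved. The work goes in short steps, Python scripts to look and compute and a shell command to move; the robot and the scene stay as the last step left them, time stands still between calls to the robot, and variables do not carry over. Pictures are saved under pics/ and viewed, at most 12 in all, crops included, and the job is handed in when it is done.

```bash
mkdir -p pics; ls; cat > h.py <<'E'
import numpy as np, cv2, pickle
from workcell import manip
from scipy.spatial.transform import Rotation as R
def grab(n):
    f=manip.grab_frame(n); pickle.dump(f,open(f'pics/{n}.pkl','wb')); return f
def load(n): return pickle.load(open(f'pics/{n}.pkl','rb'))
def ray(f,u,v):
    M,_=cv2.Rodrigues(np.array(f['rvec'],float)); t=np.array(f['tvec'],float).ravel()
    d=M.T@np.linalg.inv(f['mtx'])@np.array([u,v,1.]); return -M.T@t, d/np.linalg.norm(d)
def onz(f,u,v,z):
    o,d=ray(f,u,v); return o+d*(z-o[2])/d[2]
def cross(*rays):
    A=sum(np.eye(3)-np.outer(d,d) for o,d in rays); b=sum((np.eye(3)-np.outer(d,d))@o for o,d in rays)
    p=np.linalg.solve(A,b); return p,[np.linalg.norm(np.cross(p-o,d)) for o,d in rays]
def proj(f,p): return cv2.projectPoints(np.array(p,float).reshape(-1,3),np.array(f['rvec'],float),np.array(f['tvec'],float),np.array(f['mtx'],float),None)[0].reshape(-1,2)
def blobs(f,lo,hi,amin=40):
    h=cv2.cvtColor(np.ascontiguousarray(f['pixels']),cv2.COLOR_BGR2HSV); m=cv2.inRange(h,np.array(lo),np.array(hi))
    if lo[0]==0 : m|=cv2.inRange(h,np.array([172,lo[1],lo[2]]),np.array([180,hi[1],hi[2]]))
    n,l,s,c=cv2.connectedComponentsWithStats(m)
    return [(s[i].tolist(),c[i].round(1).tolist()) for i in range(1,n) if s[i][4]>=amin]
E
python3 - <<'E'
from h import *
for n in ('scene','side'):
    f=grab(n); cv2.imwrite(f'pics/{n}0.png',f['pixels'])
    print(n,ray(f,280,210)); 
    for c,lo,hi in (('red',(0,130,80),(7,255,255)),('blue',(100,110,60),(128,255,255)),('yel',(22,110,80),(34,255,255)),('cork',(8,60,80),(21,255,255))):print(c,blobs(f,lo,hi))
s=manip.get_state(); print(s['position'],s['ee_rot'],R.from_quat(s['ee_rot']).as_matrix())
E
```

```text
pics
scene (array([ 1.07448907, -0.37750256,  0.69900205]), array([-0.62315471,  0.47212464, -0.62351948]))
red [([281, 240, 20, 15, 85], [294.3, 248.1])]
blue [([317, 0, 43, 61, 1572], [336.0, 26.8]), ([385, 0, 16, 17, 106], [390.7, 6.3]), ([412, 0, 10, 46, 156], [415.0, 24.4]), ([384, 50, 30, 12, 154], [398.7, 57.2]), ([366, 53, 13, 9, 66], [372.7, 56.2]), ([244, 56, 58, 35, 1239], [272.3, 73.7]), ([0, 107, 29, 48, 889], [10.0, 133.0]), ([303, 293, 18, 19, 154], [312.7, 303.7]), ([313, 297, 32, 29, 374], [329.1, 312.0]), ([168, 312, 9, 14, 51], [172.7, 318.6]), ([149, 316, 19, 12, 132], [157.4, 321.7])]
yel [([176, 328, 32, 30, 419], [192.7, 346.3])]
cork [([399, 0, 15, 13, 117], [406.8, 4.8]), ([452, 0, 108, 46, 2404], [522.5, 19.0]), ([490, 87, 29, 11, 203], [503.6, 92.4]), ([527, 94, 32, 12, 210], [542.2, 100.6]), ([339, 194, 39, 25, 712], [358.6, 205.9]), ([403, 213, 10, 16, 77], [408.2, 220.2])]
side (array([0.50448234, 0.68448464, 0.63403841]), array([ 0.06633078, -0.79858598, -0.59821456]))
red [([255, 207, 25, 18, 251], [266.8, 217.8]), ([256, 239, 11, 12, 107], [261.0, 244.4])]
blue [([264, 148, 5, 22, 105], [266.0, 158.8]), ([293, 172, 15, 13, 106], [300.5, 179.5]), ([207, 238, 30, 24, 536], [221.4, 250.5])]
yel [([256, 173, 20, 14, 150], [265.2, 180.8])]
cork [([55, 0, 505, 128, 37789], [277.2, 46.0]), ([534, 85, 26, 7, 73], [546.4, 87.2]), ([191, 314, 34, 35, 820], [207.2, 332.5]), ([273, 353, 64, 62, 3159], [304.7, 383.7]), ([198, 359, 27, 9, 94], [212.1, 364.2])]
[0.23106893 0.60697358 0.25247707] [ 1.80894960e-01  9.83502034e-01 -8.61703376e-04 -1.43666134e-04] [[-9.34553986e-01  3.55820874e-01 -5.94347464e-04]
 [ 3.55821369e-01  9.34552542e-01 -1.64299709e-03]
 [-2.91637261e-05 -1.74695100e-03 -9.99998474e-01]]
```

View images.

View pics/scene0.png

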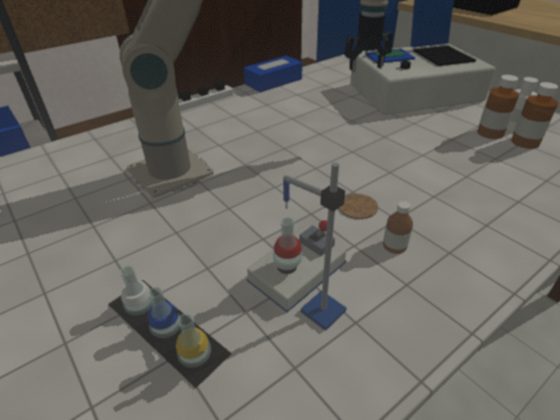

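View pics/side0.png

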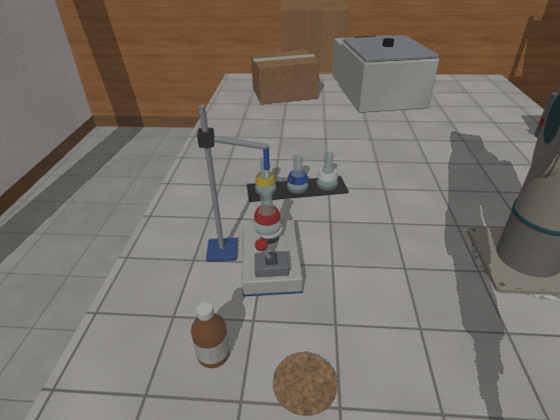

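```bash
python3 - <<'E'
from h import *
F={n:load(n) for n in('scene','side')}
rois={'scene':{'red':(270,228,305,278),'blue':(140,300,185,340),'yel':(170,325,215,362),'ball':(314,216,332,238),'cork':(330,190,385,222),'noz':(280,176,294,212)},
'side':{'red':(250,200,285,234),'blue':(284,165,312,192),'yel':(252,168,280,192),'ball':(252,235,271,253),'cork':(268,348,342,415),'noz':(258,145,274,182)}}
hsv={'red':((0,110,60),(8,255,255)),'blue':((100,90,40),(130,255,255)),'yel':((18,90,80),(36,255,255)),'cork':((5,50,60),(24,255,255))}
hsv['ball']=hsv['red'];hsv['noz']=hsv['blue']
for k in rois['scene']:
    rs=[];c={}
    for n in F:
        x0,y0,x1,y1=rois[n][k]; g=dict(F[n]);g['pixels']=F[n]['pixels'][y0:y1,x0:x1]
        h=cv2.cvtColor(np.ascontiguousarray(g['pixels']),cv2.COLOR_BGR2HSV)
        m=cv2.inRange(h,*map(np.array,hsv[k]))
        if k in('red','ball'): m|=cv2.inRange(h,np.array([172,110,60]),np.array([180,255,255]))
        nn,l,s,_=cv2.connectedComponentsWithStats(m); i=1+s[1:,4].argmax(); b=s[i]
        # horizontal/vertical mid of blob
        c[n]=(x0+b[0]+(b[2]-1)/2,y0+b[1]+(b[3]-1)/2); print(k,n,c[n],b.tolist(),'on6mm',onz(F[n],*c[n],.006).round(4)[:2])
        rs.append(ray(F[n],*c[n]))
        if k=='noz':
            ys,xs=np.where(l==i); c[n]=(x0+xs[ys>=ys.max()-1].mean(),y0+ys.max()+.5); print('tip blue end',c[n])
            rs[-1]=ray(F[n],*c[n])
    p,e=cross(*rs); print('  ->',p.round(4),np.round(e,4))
def crop(n,x0,y0,x1,y1,k):
    return cv2.resize(F[n]['pixels'][y0:y1,x0:x1],None,fx=k,fy=k,interpolation=cv2.INTER_CUBIC)
a=crop('scene',240,170,370,330,3.4);b=crop('side',180,90,320,310,2.7)
H=max(a.shape[0],b.shape[0]); 
o=np.zeros((H,a.shape[1]+b.shape[1],3),np.uint8);o[:a.shape[0],:a.shape[1]]=a;o[:b.shape[0],a.shape[1]:]=b
s=min(1,600/H,800/o.shape[1]); print(o.shape); cv2.imwrite('pics/c1.png',cv2.resize(o,None,fx=s,fy=s)[:600,:800])
print(s,a.shape)
E
```

```text
red scene (np.float64(287.5), np.float64(247.5)) [5, 10, 26, 20, 261] on6mm [0.5106 0.0706]
red side (np.float64(266.5), np.float64(215.5)) [4, 7, 26, 18, 267] on6mm [ 0.6082 -0.1277]
  -> [0.5922 0.0047 0.1077] [0.001 0.001]
blue scene (np.float64(162.0), np.float64(314.5)) [8, 1, 29, 28, 353] on6mm [ 0.5035 -0.2602]
blue side (np.float64(297.5), np.float64(178.0)) [4, 7, 20, 13, 168] on6mm [ 0.5325 -0.3187]
  -> [ 0.531  -0.2658  0.0392] [0.0001 0.0001]
yel scene (np.float64(191.5), np.float64(342.5)) [6, 2, 32, 32, 460] on6mm [ 0.6018 -0.2437]
yel side (np.float64(265.0), np.float64(179.5)) [3, 5, 21, 14, 164] on6mm [ 0.6305 -0.3057]
  -> [ 0.6242 -0.2506  0.0403] [0.0009 0.0009]
ball scene (np.float64(323.0), np.float64(225.0)) [6, 5, 7, 9, 51] on6mm [0.5026 0.1962]
ball side (np.float64(260.5), np.float64(244.0)) [3, 3, 12, 13, 117] on6mm [ 0.6115 -0.0141]
  -> [0.5927 0.1064 0.1146] [0.0004 0.0004]
cork scene (np.float64(358.0), np.float64(206.0)) [9, 4, 39, 25, 743] on6mm [0.5038 0.3262]
cork side (np.float64(305.0), np.float64(383.5)) [5, 5, 65, 62, 3181] on6mm [0.4971 0.3322]
  -> [0.4984 0.3305 0.0015] [0.0016 0.0016]
noz scene (np.float64(286.0), np.float64(189.0)) [5, 7, 3, 13, 28] on6mm [0.3148 0.2217]
tip blue end (np.float64(285.75), np.float64(195.5))
noz side (np.float64(265.5), np.float64(158.5)) [5, 3, 6, 22, 108] on6mm [ 0.6421 -0.4347]
tip blue end (np.float64(266.22222222222223), np.float64(169.5))
  -> [0.5843 0.0114 0.2332] [0.003 0.003]
(594, 820, 3)
0.975609756097561 (544, 442, 3)
```

View pics/c1.png

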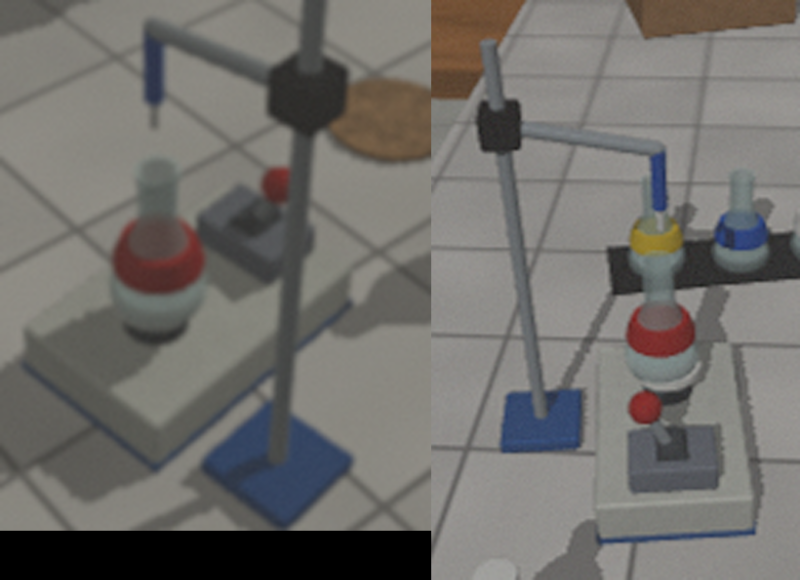

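```bash
python3 - <<'E'
from h import *
F={n:load(n) for n in('scene','side')}
S=lambda u,v:((u-431.2)/2.634+180,v/2.634+90)
C=lambda u,v:(u/3.317+240,v/3.317+170)
for nm,p,z in (('colbase',S(541,415),.012),('c+',S(597,507),.045),('c-',S(752,497),.045)): print(nm,onz(F['side'],*p,z).round(4))
for nm,p,z in (('colbase',C(278,460),.012),('front-y-',C(25,333),.045),('back y-',C(157,430),.045)): print(nm,onz(F['scene'],*p,z).round(4))
print('nozzle tip',cross(ray(F['scene'],*C(154,127)),ray(F['side'],*S(659,229))))
print('ball',onz(F['side'],260.5,244,.111), onz(F['side'],266.5,215.5,.113))
# red mouth
print('rim',cross(ray(F['scene'],*C(158,163)),ray(F['side'],*S(659,252))))
print('mouths side blue',onz(F['side'],*S(741,175),.111))
for n,p in(('scene',[(110,306),(146,284),(228,347),(193,376)]),('side',[(247,183),(345,180),(347,194),(250,198)])):
    print(n,[onz(F[n],*q,.006).round(3)[:2].tolist() for q in p])
E
```

```text
colbase [0.7015 0.0101 0.012 ]
c+ [0.6275 0.1476 0.045 ]
c- [0.5085 0.1303 0.045 ]
colbase [0.7062 0.0111 0.012 ]
front-y- [ 0.5438 -0.068   0.045 ]
back y- [ 0.6611 -0.0501  0.045 ]
nozzle tip (array([0.58810223, 0.00611667, 0.20957833]), [np.float64(0.0007243623877259387), np.float64(0.0007243623877258993)])
ball [0.59364233 0.10265527 0.111     ] [0.59055492 0.01064178 0.113     ]
rim (array([0.59072714, 0.00486244, 0.18581636]), [np.float64(0.0027009385533504696), np.float64(0.0027009385533505455)])
mouths side blue [ 0.5314481  -0.26290973  0.111     ]
scene [[0.413, -0.338], [0.403, -0.252], [0.655, -0.193], [0.666, -0.275]]
side [[0.682, -0.284], [0.39, -0.314], [0.389, -0.24], [0.663, -0.206]]
```

```bash
cat >> h.py <<'E'
ORG=np.array([.589,.005]); YAW=np.radians(8.5)
def stn(x,y,z): c,s=np.cos(YAW),np.sin(YAW); return np.array([ORG[0]+(c*x-s*y)/1e3,ORG[1]+(s*x+c*y)/1e3,z/1e3])
def ori(heading,tilt):  # tool z leads toward heading, tool x points back
    h=np.radians(heading); x=np.array([-np.cos(h),-np.sin(h),0]); z=np.array([0,0,-1.]); 
    return R.from_matrix(np.c_[x,np.cross(z,x),z])*R.from_euler('y',-tilt,degrees=True)
def plan(p,q,N,start=None):
    if start is None: s=manip.get_state(); start=(np.array(s['position']),R.from_quat(s['ee_rot']))
    p0,q0=start; w=(q0.inv()*q).as_rotvec()/N; r=R.from_rotvec(w)
    A=sum((r**i).as_matrix() for i in range(N)); d=np.linalg.solve(A,q0.inv().apply(np.array(p)-p0))
    print(N,'x',(d*1e3).round(1).tolist(),np.degrees(w).round(2).tolist()); return np.array(p),q
E
python3 - <<'E'
from h import *
a=plan(stn(55,101,230),ori(8.5,0),11); b=plan(stn(55,101,119),ori(8.5,0),3,a); plan(stn(1,101,119),ori(8.5,0),4,b)
f=load('side'); print('bottle',onz(f,212,360,0.0),onz(f,205,311,.13),onz(load('scene'),403,207,.13))
E
```

```text
11 x [-42.1, -40.2, 2.1] [-0.01, -0.0, -2.67]
3 x [0.0, 0.0, 37.0] [0.0, 0.0, 0.0]
4 x [13.5, -0.0, 0.0] [0.0, 0.0, 0.0]
bottle [0.66513091 0.29519906 0.        ] [0.66200019 0.28968619 0.13      ] [0.6722285  0.27632026 0.13      ]
```

```bash
python3 -m crank '{"offset":[[-42,-40,2],[-42,-40,2],[-42,-40,2],[-42,-40,2],[-42,-40,2],[-42,-40,2],[-42,-40,2],[-42,-40,2]],"rotation":[[0,0,-2.7],[0,0,-2.7],[0,0,-2.7],[0,0,-2.7],[0,0,-2.7],[0,0,-2.7],[0,0,-2.7],[0,0,-2.7]],"gripper":[1,1,1,1,1,1,1,1]}'
python3 -m crank '{"offset":[[-42,-40,2],[-42,-40,2],[-42,-40,2],[0,0,0]],"rotation":[[0,0,-2.7],[0,0,-2.7],[0,0,-2.7],[0,0,0]],"gripper":[1,1,1,1]}'
python3 - <<'E'
from h import *
b=plan(stn(55,101,119),ori(8.5,0),4)
f=grab('wrist'); g=grab('side'); cv2.imwrite('pics/w1.png',np.hstack([cv2.resize(f['pixels'],(400,300)),cv2.resize(g['pixels'],(400,300))]))
print(blobs(f,(0,110,60),(8,255,255)))
E
```

```text
clock: 1.1
position: [0.4967, 0.228, 0.2371]
ee_rot: [-0.007, 1.0, -0.0, -0.0]
ft_force: [-0.3, 1.2, 1.0]
grip_width: -0.0
finger_force: 0.0
clock: 1.6
position: [0.6318, 0.1114, 0.2301]
ee_rot: [-0.073, 0.997, -0.002, 0.0]
ft_force: [-1.0, -0.2, -0.1]
grip_width: -0.002
finger_force: 0.0
4 x [0.8, 0.6, 27.8] [-0.05, 0.01, -0.03]
[([109, 104, 77, 75, 2199], [157.5, 137.6]), ([260, 149, 32, 32, 809], [275.7, 164.4])]
```

View pics/w1.png

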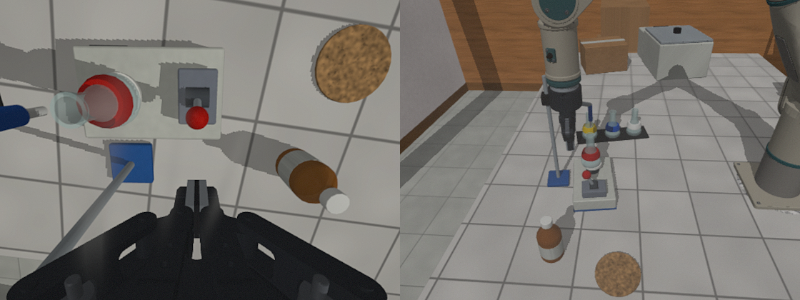

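```bash
python3 - <<'E'
from h import *
w=load('wrist'); s=load('side')
print('cam',ray(w,280,210)[0])
print('ball',onz(w,275.5,164.5,.111), cross(ray(w,275.5,164.5),ray(load('scene'),325,225)),cross(ray(w,275.5,164.5),ray(s,260.5,244)))
# red band ellipse centre/cork
for b in blobs(w,(5,80,80),(20,255,255),300): print(b, onz(w,b[0][0]+b[0][2]/2-.5,b[0][1]+b[0][3]/2-.5,.006))
k=1.4
for nm,q,z in(('h1',(76,46),.045),('h2',(223,47),.045),('h3',(223,138),.045),('h4',(80,138),.045),('cap',(333,201),.13),('blk',(178,69),.07),('blk',(217,69),.07),('blk',(217,124),.07),('blk',(179,125),.07)):print(nm,onz(w,q[0]*k,q[1]*k,z).round(4))
print('red z.038+.075',onz(w,147,144,.113), 'rim',onz(w,71*k,108*k,.18),'noz tip',onz(w,46*k,113*k,.21))
print('exp',stn(24,100,111),stn(0,0,0),stn(-62,135,0),stn(-62,-65,0))
E
```

```text
cam [0.55583368 0.10216902 0.35004096]
ball [0.59383113 0.10719762 0.111     ] (array([0.59426186, 0.10831618, 0.11469796]), [np.float64(0.0015603163617633044), np.float64(0.0015603163617631981)]) (array([0.59307419, 0.10711144, 0.11502308]), [np.float64(0.000115991843522007), np.float64(0.00011599184352192258)])
([442, 34, 106, 110, 8846], [494.4, 88.6]) [0.49686318 0.3273087  0.006     ]
([447, 233, 25, 31, 463], [460.8, 247.3]) [0.68025456 0.35045214 0.006     ]
h1 [ 0.5355 -0.0593  0.045 ]
h2 [0.5092 0.1288 0.045 ]
h3 [0.6284 0.1508 0.045 ]
h4 [ 0.659  -0.0562  0.045 ]
cap [0.6636 0.2767 0.13  ]
blk [0.545  0.0768 0.07  ]
blk [0.5381 0.1238 0.07  ]
blk [0.6049 0.1356 0.07  ]
blk [0.6136 0.0863 0.07  ]
red z.038+.075 [0.5922741  0.00657814 0.113     ] rim [0.58982914 0.00731708 0.18      ] noz tip [0.58945362 0.00787434 0.21      ]
exp [0.59795544 0.10744901 0.111     ] [0.589 0.005 0.   ] [0.50772675 0.12935296 0.        ] [ 0.53728863 -0.06845021  0.        ]
```

```bash
sed -i 's/ORG=np.array(\[.589,.005\])/ORG=np.array([.590,.0065])/' h.py
python3 -m crank '{"offset":[[0,0,28],[0,0,28],[0,0,28],[0,0,27],[15,0,0],[15,0,0],[15,0,0],[10,0,0]],"rotation":[[0,0,0],[0,0,0],[0,0,0],[0,0,0],[0,0,0],[0,0,0],[0,0,0],[0,0,0]],"gripper":[1,1,1,1,1,1,1,1]}'
python3 - <<'E'
from h import *
f=grab('wrist'); print(blobs(f,(0,110,60),(8,255,255))); b=blobs(f,(0,110,60),(8,255,255))
for x in b: print(onz(f,x[0][0]+x[0][2]/2-.5,x[0][1]+x[0][3]/2-.5,.111))
print(stn(-24,100,111)); s=manip.get_state(); print(s['position'],s['ft_force'])
E
```

```text
clock: 2.7
position: [0.5734, 0.1114, 0.1208]
ee_rot: [-0.079, 0.997, 0.001, 0.0]
ft_force: [1.4, 2.0, -1.9]
grip_width: -0.0
finger_force: 1.1
[([230, 207, 56, 56, 2423], [257.8, 234.6]), ([0, 221, 119, 119, 6594], [68.4, 267.0])]
[0.55156039 0.10112467 0.111     ]
[0.5901961  0.00902429 0.111     ]
[0.55148268 0.10185416 0.111     ]
[0.57329867 0.11122534 0.12080952] [ 0.24994821  2.19454164 -1.04027139]
```

```bash
python3 - <<'E'
from h import *
s=manip.get_state();p=np.array(s['position']);q=ori(8.5,45)
a=plan(p+[0,0,.1],ori(8.5,0),2); b=plan([.48,.10,.26],q,5,a)
g=np.array([.590,.0075,.161]); z=q.as_matrix()[:,2]; 
c=plan(g-z*.103,q,3,b); d=plan(g-z*.003,q,4,c)
E
```

```text
2 x [-0.1, 0.1, -50.0] [0.05, 0.05, 0.25]
5 x [15.8, 0.5, -13.6] [0.0, -9.0, 0.0]
3 x [0.9, -35.9, 11.4] [0.0, 0.0, 0.0]
4 x [0.0, -0.0, 25.0] [0.0, 0.0, 0.0]
```

```bash
python3 -m crank '{"offset":[[0,0,-50],[0,0,-50],[16,0.5,-13.5],[16,0.5,-13.5],[16,0.5,-13.5],[16,0.5,-13.5],[16,0.5,-13.5],[0,0,0]],"rotation":[[0,0,0.2],[0,0,0.2],[0,-9,0],[0,-9,0],[0,-9,0],[0,-9,0],[0,-9,0],[0,0,0]],"gripper":[1,1,-1,-1,-1,-1,-1,-1]}'
python3 -m crank '{"offset":[[1,-36,11.5],[1,-36,11.5],[1,-36,11.5],[0,0,0]],"rotation":[[0,0,0],[0,0,0],[0,0,0],[0,0,0]],"gripper":[-1,-1,-1,-1]}'
python3 - <<'E'
from h import *
q=ori(8.5,45); g=np.array([.590,.0075,.161]); z=q.as_matrix()[:,2]
s=manip.get_state();print(s['position'],s['joint_positions'],s['grip_width'])
plan(g-z*.003,q,4)
f=grab('wrist'); w=grab('side'); cv2.imwrite('pics/w2.png',np.hstack([cv2.resize(f['pixels'],(400,300)),w['pixels'][60:300,120:440][:,:,:].repeat(1,0) if 0 else cv2.resize(w['pixels'][60:300,120:440],(400,300))]))
b=blobs(f,(0,110,60),(8,255,255));print(b,onz(f,b[0][0][0]+b[0][2]/2-.5 if 0 else b[0][1][0],b[0][1][1],.113))
E
```

```text
clock: 3.75
position: [0.5249, 0.0712, 0.2444]
ee_rot: [-0.058, 0.975, -0.031, 0.212]
ft_force: [-0.2, -0.4, 0.1]
grip_width: 0.999
finger_force: 0.0
clock: 4.25
position: [0.5486, -0.0422, 0.2204]
ee_rot: [-0.053, 0.975, -0.032, 0.212]
ft_force: [-0.3, 0.1, 0.1]
grip_width: 1.002
finger_force: 0.0
[ 0.54863997 -0.042167    0.22037207] [ 0.31190597  0.43166914 -0.41860546  2.20408107  1.15061467  0.24719726
  0.55515383] 1.002067903729001
4 x [-2.2, 11.9, 17.6] [-1.48, -5.22, 0.0]
[([460, 170, 42, 35, 1162], [480.9, 187.0]), ([301, 178, 72, 61, 2152], [336.2, 200.2])] [0.54961893 0.09973896 0.113     ]
```

View pics/w2.png

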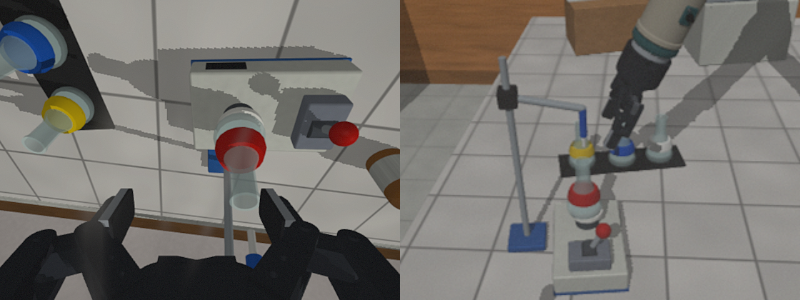

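```bash
python3 - <<'E'
from h import *
s=manip.get_state(); q=R.from_quat(s['ee_rot']); a=plan([.53,-.13,.30],q,3); plan(a[0],ori(8.5,45),8,a)
E
```

```text
3 x [-1.3, -32.3, -25.4] [0.0, 0.0, 0.0]
8 x [0.0, 0.0, 0.0] [-0.7, -2.59, 0.04]
```

```bash
python3 -m crank '{"offset":[[-1,-32,-25],[-1,-32,-25],[-1,-32,-25],[0,0,0],[0,0,0],[0,0,0],[0,0,0],[0,0,0]],"rotation":[[0,0,0],[0,0,0],[0,0,0],[0,-4,0],[0,-4,0],[0,-4,0],[0,-4,0],[0,-4,0]],"gripper":[-1,-1,-1,-1,-1,-1,-1,-1]}'
python3 - <<'E'
from h import *
s=manip.get_state();q=R.from_quat(s['ee_rot']);print(np.round(s['joint_positions'],3),q.as_matrix()[:,2].round(3),np.degrees(np.arccos(-q.as_matrix()[2,2])))
plan([.53,-.13,.30],ori(8.5,45),8)
E
```

```text
clock: 5.35
position: [0.5277, -0.1338, 0.2948]
ee_rot: [-0.06, 0.942, -0.032, 0.327]
ft_force: [-0.2, 0.1, 0.1]
grip_width: 0.995
finger_force: 0.0
[ 1.094  0.42  -1.068  2.305  1.837  0.275  0.142] [ 0.621 -0.021 -0.784] 38.41244890216528
8 x [-0.7, 0.4, -0.3] [-0.8, -0.89, 0.18]
```

```bash
python3 -m crank '{"offset":[[0,0,0],[0,0,0],[0,0,0],[0,0,0],[0,0,0]],"rotation":[[-2,-4,0],[-2,-4,0],[0,-4,0],[0,-4,0],[0,0,0]],"gripper":[-1,-1,-1,-1,-1]}'
python3 - <<'E'
from h import *
s=manip.get_state();q=R.from_quat(s['ee_rot']);print(np.round(s['joint_positions'],3),q.as_matrix()[:,2].round(3),np.degrees(np.arccos(-q.as_matrix()[2,2])))
plan(s['position'],ori(8.5,45),5)
E
```

```text
clock: 5.98
position: [0.528, -0.1355, 0.2938]
ee_rot: [-0.072, 0.89, 0.01, 0.449]
ft_force: [-0.7, -0.2, 0.3]
grip_width: 1.001
finger_force: 0.0
[ 1.287  0.647 -1.245  2.466  2.735  0.524 -0.54 ] [ 0.799  0.082 -0.596] 53.40935795039996
5 x [0.0, 0.0, 0.0] [-0.45, 1.67, 0.34]
```

```bash
python3 - <<'E'
from h import *
q=ori(4,45); g=np.array([.590,.0075,.161]); z=q.as_matrix()[:,2]
a=plan([.55,-.15,.29],q,4); plan([.515,-.05,.24],q,4,a);
E
```

```text
4 x [-2.4, -4.2, 4.6] [0.29, 2.11, 1.16]
4 x [13.8, 25.5, 3.9] [0.0, 0.0, 0.0]
```

```bash
python3 -m crank '{"offset":[[-2,-4,5],[-2,-4,5],[-2,-4,5],[-2,-4,5],[14,25,4],[14,25,4],[14,25,4],[14,25,4]],"rotation":[[0.3,2,1],[0.3,2,1],[0.3,2,1],[0.3,2,1],[0,0,0],[0,0,0],[0,0,0],[0,0,0]],"gripper":[-1,-1,-1,-1,-1,-1,-1,-1]}'
python3 - <<'E'
from h import *
s=manip.get_state();q=R.from_quat(s['ee_rot']);print(np.round(s['joint_positions'],3),q.as_matrix()[:,2].round(3),np.degrees(np.arccos(-q.as_matrix()[2,2])))
q=ori(4,45); g=np.array([.590,.0075,.161]); z=q.as_matrix()[:,2]
plan(g-z*.103,q,4)
E
```

```text
clock: 6.98
position: [0.5346, -0.0589, 0.2449]
ee_rot: [-0.037, 0.926, 0.012, 0.375]
ft_force: [0.2, 0.5, -0.2]
grip_width: 1.002
finger_force: 0.0
[ 0.968  0.685 -1.245  2.466  2.271  0.706 -0.414] [ 0.694  0.051 -0.718] 44.13470511321777
4 x [4.2, 15.6, -0.3] [0.03, -0.22, 0.13]
```

```bash
python3 -m crank '{"offset":[[4,15.5,0],[4,15.5,0],[4,15.5,0],[4,15.5,0],[0,0,0]],"rotation":[[0,0,0],[0,0,0],[0,0,0],[0,0,0],[0,0,0]],"gripper":[-1,-1,-1,-1,-1]}'
python3 - <<'E'
from h import *
s=manip.get_state();q=R.from_quat(s['ee_rot']);print(np.round(s['joint_positions'],3),q.as_matrix()[:,2].round(3),np.degrees(np.arccos(-q.as_matrix()[2,2])))
q=ori(4,45); g=np.array([.590,.0075,.161]); z=q.as_matrix()[:,2]
a=plan(g-z*.073,q,2); plan(g-z*.003,q,4,a)
f=grab('wrist');
for b in blobs(f,(0,110,60),(8,255,255)):print(b,onz(f,b[0][0]+b[0][2]/2-.5,b[0][1]+b[0][3]/2-.5,.113))
E
```

```text
clock: 7.6
position: [0.5384, 0.0015, 0.2449]
ee_rot: [-0.041, 0.928, 0.014, 0.369]
ft_force: [-0.0, -1.0, -0.3]
grip_width: 1.004
finger_force: 0.0
[ 0.786  0.673 -1.246  2.466  2.17   0.797 -0.474] [ 0.684  0.057 -0.728] 43.32115050141196
2 x [11.0, 1.2, 11.8] [0.27, -0.84, 0.41]
4 x [0.0, 0.0, 17.5] [0.0, 0.0, 0.0]
([389, 97, 38, 36, 1078], [407.6, 114.6]) [0.54853981 0.09934547 0.113     ]
([237, 111, 70, 59, 2238], [271.6, 133.1]) [0.58405632 0.00350631 0.113     ]
```

```bash
python3 -m crank '{"offset":[[11,1,12],[11,1,12],[0,0,17.5],[0,0,17.5],[0,0,0]],"rotation":[[0,-0.8,0.4],[0,-0.8,0.4],[0,0,0],[0,0,0],[0,0,0]],"gripper":[-1,-1,-1,-1,-1]}'
python3 - <<'E'
from h import *
s=manip.get_state();q=R.from_quat(s['ee_rot']);print(np.round(s['joint_positions'],3),q.as_matrix()[:,2].round(3),np.degrees(np.arccos(-q.as_matrix()[2,2])))
q=ori(4,45); g=np.array([.590,.0075,.161]); z=q.as_matrix()[:,2]
plan(g-z*.003,q,3)
f=grab('wrist');w=grab('side');cv2.imwrite('pics/w3.png',np.hstack([cv2.resize(f['pixels'],(400,300)),cv2.resize(w['pixels'][60:300,120:440],(400,300))]))
E
```

```text
clock: 8.28
position: [0.5785, 0.0017, 0.1918]
ee_rot: [-0.032, 0.926, 0.018, 0.375]
ft_force: [-0.2, 1.2, -0.4]
grip_width: 1.0
finger_force: 0.0
[ 0.712  0.878 -1.197  2.424  2.276  0.96  -0.475] [ 0.693  0.057 -0.719] 44.063708150171976
3 x [4.3, 1.6, 9.1] [0.16, -0.31, -0.09]
```

View pics/w3.png

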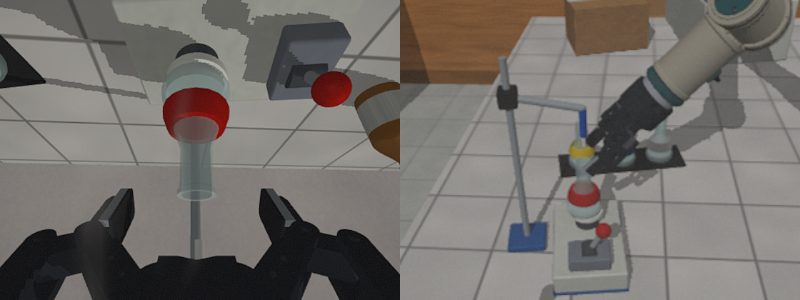

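```bash
python3 -m crank '{"offset":[[4,1.5,8],[4,1.5,8],[4,1.5,6],[0,0,0],[0,0,0],[0,0,0],[0,0,0],[0,0,0]],"rotation":[[0,0,0],[0,0,0],[0,0,0],[0,0,0],[0,0,0],[0,0,0],[0,0,0],[0,0,0]],"gripper":[-1,-1,-1,-1,1,1,1,1]}'
python3 - <<'E'
from h import *
s=manip.get_state();q=R.from_quat(s['ee_rot']);print(s['grip_width'],s['finger_force'],s['ft_force'],np.round(s['joint_positions'],3),q.as_matrix()[:,2].round(3))
plan(np.array(s['position'])+[0,0,.010],q,1)
plan(np.array(s['position'])+[-.06,-.0,.010],q,4)
E
```

```text
clock: 9.38
position: [0.5847, 0.0072, 0.1685]
ee_rot: [-0.032, 0.926, 0.018, 0.376]
ft_force: [0.6, -0.3, -0.8]
grip_width: 0.291
finger_force: 58.6
0.29063635919074066 58.633354497287655 [ 0.58720182 -0.31648791 -0.75518954] [ 0.674  0.945 -1.169  2.424  2.324  1.021 -0.494] [ 0.694  0.057 -0.717]
1 x [-7.0, 0.1, -7.2] [0.0, 0.0, 0.0]
4 x [9.0, 1.1, -12.2] [0.0, 0.0, 0.0]
```

```bash
python3 -m crank '{"offset":[[-4,0,-4],[-4,0,-4],[7,1,-9],[9,1,-12],[9,1,-12],[0,0,0]],"rotation":[[0,0,0],[0,0,0],[0,0,0],[0,0,0],[0,0,0],[0,0,0]],"gripper":[1,1,1,1,1,1]}'
python3 - <<'E'
from h import *
s=manip.get_state();q=R.from_quat(s['ee_rot']);print(s['grip_width'],s['finger_force'],s['ft_force'],np.round(s['joint_positions'],3),q.as_matrix()[:,2].round(3))
a=plan(np.array(s['position'])+[0,0,.08],q,3)
E
```

```text
clock: 10.12
position: [0.5589, 0.007, 0.1912]
ee_rot: [-0.033, 0.928, 0.019, 0.37]
ft_force: [-0.6, 0.0, -1.2]
grip_width: 0.286
finger_force: 59.6
0.2860386791071147 59.622565940371715 [-0.60035199  0.00730009 -1.17367262] [ 0.715  0.892 -1.247  2.468  2.246  1.014 -0.479] [ 0.686  0.059 -0.725]
3 x [-18.4, 0.3, -19.3] [0.0, 0.0, 0.0]
```

```bash
python3 - <<'E'
from h import *
s=manip.get_state();q=R.from_quat(s['ee_rot']);p=np.array(s['position'])
Rz=lambda d:R.from_euler('z',d,degrees=True)
a=plan(p+[0,.04,.045],q,3); b=plan([.53,.14,.27],Rz(10)*q,4,a); c=plan([.497,.325,.2],Rz(28)*q,6,b)
E
```

```text
3 x [-11.0, 13.4, -10.1] [0.0, 0.0, 0.0]
4 x [-2.8, 24.1, -8.6] [-1.72, 0.02, -1.81]
6 x [3.6, 30.7, 13.1] [-2.07, 0.03, -2.17]
```

```bash
python3 -m crank '{"offset":[[-11,13.5,-10],[-11,13.5,-10],[-11,13.5,-10],[-3,24,-8.5],[-3,24,-8.5],[-3,24,-8.5],[-3,24,-8.5]],"rotation":[[0,0,0],[0,0,0],[0,0,0],[-1.7,0,-1.8],[-1.7,0,-1.8],[-1.7,0,-1.8],[-1.7,0,-1.8]],"gripper":[1,1,1,1,1,1,1]}'
python3 - <<'E'
from h import *
s=manip.get_state();q=R.from_quat(s['ee_rot']);print(np.round(s['joint_positions'],3),q.as_matrix().round(3))
Q=ori(33,44.5)
a=plan([.495,.32,.22],Q,6); plan([.495,.32,.12],Q,4,a)
E
```

```text
clock: 11.0
position: [0.5309, 0.141, 0.2694]
ee_rot: [-0.114, 0.922, 0.051, 0.367]
ft_force: [0.0, -0.0, -1.1]
grip_width: 0.287
finger_force: 59.5
[ 0.502  0.598 -1.24   2.417  2.053  0.777 -0.494] [[-0.704 -0.248  0.666]
 [-0.173  0.969  0.178]
 [-0.689  0.01  -0.725]]
6 x [1.7, 30.0, 10.0] [-2.09, -0.14, -2.3]
4 x [17.5, -0.0, 17.8] [0.0, 0.0, 0.0]
```

```bash
python3 -m crank '{"offset":[[2,30,10],[2,30,10],[2,30,10],[2,30,10],[2,30,10],[2,30,10],[0,0,0]],"rotation":[[-2.1,0,-2.3],[-2.1,0,-2.3],[-2.1,0,-2.3],[-2.1,0,-2.3],[-2.1,0,-2.3],[-2.1,0,-2.3],[0,0,0]],"gripper":[1,1,1,1,1,1,1]}'
python3 - <<'E'
from h import *
s=manip.get_state();q=R.from_quat(s['ee_rot']);print(np.round(s['joint_positions'],3),q.as_matrix().round(3))
Q=ori(31,44.0)
a=plan([.493,.326,.125],Q,5);
for n in('side','wrist'):
    f=grab(n)
    for b in blobs(f,(0,110,60),(8,255,255)):print(n,b)
    for b in blobs(f,(5,60,60),(24,255,255),700):print(n,'cork',b)
E
```

```text
clock: 11.88
position: [0.4934, 0.3206, 0.2183]
ee_rot: [-0.264, 0.89, 0.108, 0.356]
ft_force: [-0.1, -0.3, -1.2]
grip_width: 0.292
finger_force: 59.5
[ 0.115  0.797 -1.203  2.377  2.153  0.928 -0.473] [[-0.608 -0.546  0.576]
 [-0.393  0.838  0.379]
 [-0.69   0.004 -0.724]]
5 x [12.6, 0.9, 13.8] [0.33, -0.07, 0.27]
side ([277, 239, 12, 12, 114], [282.1, 244.1])
side ([288, 306, 39, 37, 659], [306.4, 329.2])
side cork ([0, 0, 416, 216, 32005], [200.8, 55.8])
side cork ([191, 314, 36, 35, 905], [208.5, 331.9])
side cork ([273, 353, 64, 63, 3152], [304.6, 383.7])
wrist ([222, 149, 103, 74, 4730], [273.0, 178.7])
wrist cork ([212, 0, 135, 89, 9905], [278.8, 38.1])
wrist cork ([125, 155, 62, 60, 2753], [154.8, 182.3])
wrist cork ([492, 237, 56, 26, 850], [518.2, 247.4])
wrist cork ([509, 283, 51, 46, 1798], [538.0, 303.3])
```

```bash
python3 -m crank '{"offset":[[12.5,1,14],[12.5,1,14],[12.5,1,14],[12.5,1,14],[12.5,1,14],[0,0,0]],"rotation":[[0,0,0],[0,0,0],[0,0,0],[0,0,0],[0,0,0],[0,0,0]],"gripper":[1,1,1,1,1,1]}'
python3 - <<'E'
from h import *
s=manip.get_state();q=R.from_quat(s['ee_rot']);print(np.round(s['joint_positions'],3),q.as_matrix().round(3))
f=grab('side');b=max(blobs(f,(0,110,60),(8,255,255)),key=lambda b:b[0][4])[0];print(b)
print(onz(f,b[0]+b[2]/2-.5,b[1]+b[3]/2-.5,.069))
plan([.493,.326,.100],q,5)
cv2.imwrite('pics/s4.png',cv2.resize(f['pixels'][200:420,160:440],(560,440)))
E
```

```text
clock: 12.72
position: [0.4947, 0.3231, 0.1236]
ee_rot: [-0.261, 0.891, 0.106, 0.355]
ft_force: [0.2, -0.0, -1.0]
grip_width: 0.287
finger_force: 59.5
[ 0.022  1.046 -1.101  2.418  2.368  1.154 -0.577] [[-0.611 -0.541  0.578]
 [-0.391  0.841  0.374]
 [-0.689  0.002 -0.725]]
[287, 345, 36, 35, 552]
[0.49937155 0.33178349 0.069     ]
5 x [3.5, 0.6, 3.5] [0.0, 0.02, 0.0]
```

View pics/s4.png

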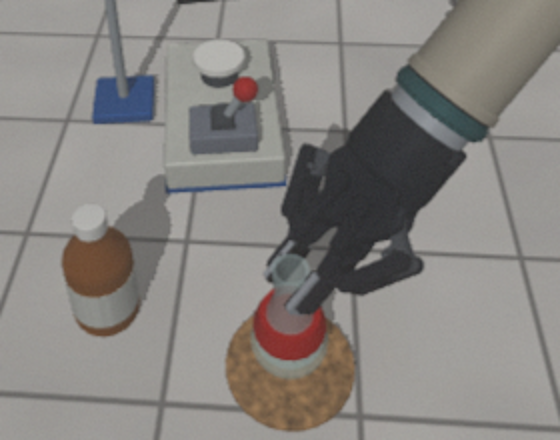

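```bash
python3 -m crank '{"offset":[[3.5,0.5,3.5],[3.5,0.5,3.5],[3.5,0.5,3.5],[2.5,0.5,2.5],[2.5,0.5,2.5],[0,0,0]],"rotation":[[0,0,0],[0,0,0],[0,0,0],[0,0,0],[0,0,0],[0,0,0]],"gripper":[1,1,1,1,1,1]}'
python3 - <<'E'
from h import *
f=load('side'); print('plate',onz(f,160+219/2,200+60/2,.075))
g=grab('side');b=max(blobs(g,(0,110,60),(8,255,255)),key=lambda b:b[0][4])[0];print(b)
print(onz(g,b[0]+b[2]/2-.5,b[1]+b[3]/2-.5,.044)); print(proj(g,[.497,.329,.044]))
E
```

```text
clock: 13.52
position: [0.4927, 0.3261, 0.1025]
ee_rot: [-0.262, 0.891, 0.106, 0.356]
ft_force: [0.8, -0.8, -1.8]
grip_width: 0.288
finger_force: 59.5
plate [0.58475508 0.01454823 0.075     ]
[288, 354, 36, 35, 552]
[0.49719185 0.33214145 0.044     ]
[[305.65288688 369.22047736]]
```

```bash
python3 -m crank '{"offset":[[1,0,1],[1,0,1],[0,0,0]],"rotation":[[0,0,0],[0,0,0],[0,0,0]],"gripper":[1,1,1]}'; python3 -m crank '{"offset":[[0.7,0,0.7],[0,0,0]],"rotation":[[0,0,0],[0,0,0]],"gripper":[1,1]}'
```

```text
clock: 13.95
position: [0.4929, 0.326, 0.1]
ee_rot: [-0.262, 0.891, 0.106, 0.356]
ft_force: [0.7, -0.3, -1.2]
grip_width: 0.288
finger_force: 59.5
clock: 14.2
position: [0.493, 0.3262, 0.0995]
ee_rot: [-0.262, 0.89, 0.106, 0.357]
ft_force: [-0.1, -0.8, 2.4]
grip_width: 0.29
finger_force: 59.8
```

```bash
python3 -m crank '{"offset":[[0,0,0],[0,0,0],[0,0,0],[0,0,0],[0,0,-20],[0,0,-30],[0,0,-30],[0,0,-30]],"rotation":[[0,0,0],[0,0,0],[0,0,0],[0,0,0],[0,0,0],[0,0,0],[0,0,0],[0,0,0]],"gripper":[-1,-1,-1,-1,-1,-1,-1,-1]}'
python3 - <<'E'
from h import *
s=manip.get_state();q=R.from_quat(s['ee_rot']);print(np.round(s['joint_positions'],3),q.as_matrix().round(3))
g=grab('side');b=max(blobs(g,(0,110,60),(8,255,255)),key=lambda b:b[0][4])[0];print(b)
print(onz(g,b[0]+b[2]/2-.5,b[1]+b[3]/2-.5,.044))
w=grab('wrist');cv2.imwrite('pics/w5.png',w['pixels'])
for hd in(-30,-60):
  plan([.48,.20,.30],ori(0,45),6)
E
```

```text
clock: 15.2
position: [0.4603, 0.3056, 0.1874]
ee_rot: [-0.263, 0.896, 0.102, 0.343]
ft_force: [0.1, -0.2, 0.1]
grip_width: 0.999
finger_force: 0.0
[ 0.087  0.883 -1.247  2.467  2.16   1.076 -0.532] [[-0.627 -0.541  0.561]
 [-0.401  0.841  0.363]
 [-0.668  0.003 -0.744]]
[288, 355, 36, 35, 576]
[0.49715973 0.33388711 0.044     ]
6 x [-10.5, -18.0, -15.3] [3.76, -0.44, 3.97]
6 x [-10.5, -18.0, -15.3] [3.76, -0.44, 3.97]
```

```bash
python3 - <<'E'
from h import *
a=plan([.49,.15,.31],ori(5,44),7); b=plan([.52,-.08,.31],ori(-30,44),8,a)
E
```

```text
7 x [-8.6, -22.5, -15.4] [2.7, -0.24, 2.91]
8 x [-6.5, -28.0, 6.2] [3.04, 0.0, 3.15]
```

View pics/w5.png

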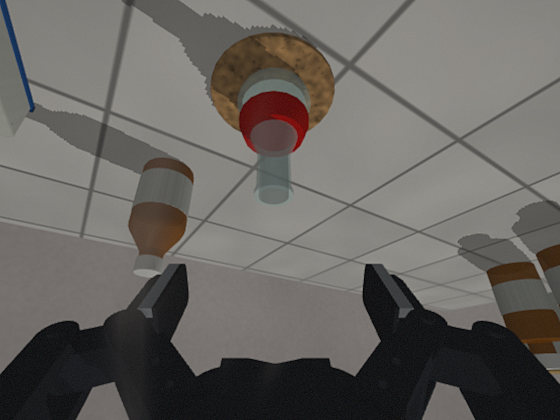

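```bash
python3 -m crank '{"offset":[[-8.5,-22.5,-15.5],[-8.5,-22.5,-15.5],[-8.5,-22.5,-15.5],[-8.5,-22.5,-15.5],[-8.5,-22.5,-15.5],[-8.5,-22.5,-15.5],[-8.5,-22.5,-15.5]],"rotation":[[2.7,0,2.9],[2.7,0,2.9],[2.7,0,2.9],[2.7,0,2.9],[2.7,0,2.9],[2.7,0,2.9],[2.7,0,2.9]],"gripper":[-1,-1,-1,-1,-1,-1,-1]}'
python3 - <<'E'
from h import *
s=manip.get_state();q=R.from_quat(s['ee_rot']);print(np.round(s['joint_positions'],3),q.as_matrix()[:,2].round(3))
a=plan([.51,-.09,.31],ori(-30,44),8)
E
```

```text
clock: 16.18
position: [0.4892, 0.1496, 0.3071]
ee_rot: [-0.042, 0.933, 0.012, 0.358]
ft_force: [0.4, -0.2, -0.4]
grip_width: 1.005
finger_force: 0.0
[ 0.392  0.404 -1.237  2.406  1.734  0.781 -0.523] [ 0.666  0.053 -0.744]
8 x [-6.0, -29.5, 5.3] [2.94, -0.23, 3.24]
```

```bash
python3 -m crank '{"offset":[[-6,-29.5,5.5],[-6,-29.5,5.5],[-6,-29.5,5.5],[-6,-29.5,5.5],[-6,-29.5,5.5],[-6,-29.5,5.5],[-6,-29.5,5.5],[-6,-29.5,5.5]],"rotation":[[3,0,3.2],[3,0,3.2],[3,0,3.2],[3,0,3.2],[3,0,3.2],[3,0,3.2],[3,0,3.2],[3,0,3.2]],"gripper":[-1,-1,-1,-1,-1,-1,-1,-1]}'
python3 - <<'E'
from h import *
s=manip.get_state();q=R.from_quat(s['ee_rot']);print(np.round(s['joint_positions'],3),q.as_matrix()[:,2].round(3))
Q=ori(-72,44); g=np.array([.531,-.2645,.092]); z=Q.as_matrix()[:,2]
a=plan(g-z*.14,Q,7)
w=grab('wrist')
for nm,c in(('blue',((100,90,40),(130,255,255))),('yel',((18,90,80),(36,255,255)))):
  for b in blobs(w,*c,300): print(nm,b,onz(w,b[0][0]+b[0][2]/2-.5,b[0][1]+b[0][3]/2-.5,.044))
E
```

```text
clock: 17.18
position: [0.5116, -0.0915, 0.3096]
ee_rot: [0.241, 0.901, -0.102, 0.347]
ft_force: [0.7, -0.7, -0.1]
grip_width: 1.001
finger_force: 0.0
[ 0.657  0.372 -1.059  2.359  1.629  0.839 -0.599] [ 0.576 -0.351 -0.738]
7 x [5.9, -8.8, 17.5] [3.98, -0.16, 4.43]
blue ([389, 54, 68, 59, 1923], [424.0, 83.1]) [0.67237216 0.00722624 0.044     ]
blue ([136, 66, 53, 48, 1235], [162.5, 83.9]) [ 0.52950465 -0.26240584  0.044     ]
blue ([455, 172, 47, 78, 1746], [476.8, 210.3]) [1.03759016 0.06039092 0.044     ]
yel ([200, 115, 42, 36, 815], [220.7, 128.5]) [ 0.62003191 -0.24698764  0.044     ]
```

```bash
python3 -m crank '{"offset":[[6,-9,17.5],[6,-9,17.5],[6,-9,17.5],[6,-9,17.5],[6,-9,17.5],[6,-9,17.5],[6,-9,17.5],[0,0,0]],"rotation":[[4,0,4.4],[4,0,4.4],[4,0,4.4],[4,0,4.4],[4,0,4.4],[4,0,4.4],[4,0,4.4],[0,0,0]],"gripper":[-1,-1,-1,-1,-1,-1,-1,-1]}'
python3 - <<'E'
from h import *
s=manip.get_state();q=R.from_quat(s['ee_rot']);print(np.round(s['joint_positions'],3),q.as_matrix()[:,2].round(3))
Q=ori(-72,44); g=np.array([.531,-.2645,.092]); z=Q.as_matrix()[:,2]
a=plan(g-z*.07,Q,3); plan(g-z*.006,Q,3,a)
w=grab('wrist'); cv2.imwrite('pics/w6.png',w['pixels'])
for nm,c in(('blue',((100,90,40),(130,255,255))),('yel',((18,90,80),(36,255,255)))):
  for b in blobs(w,*c,300): print(nm,b,onz(w,b[0][0]+b[0][2]/2-.5,b[0][1]+b[0][3]/2-.5,.044))
E
```

```text
clock: 18.23
position: [0.4992, -0.1704, 0.1909]
ee_rot: [0.543, 0.756, -0.219, 0.293]
ft_force: [-1.0, 1.5, -0.2]
grip_width: 0.997
finger_force: 0.0
[ 0.382  0.74  -0.82   2.217  1.471  1.282 -1.159] [ 0.206 -0.65  -0.732]
3 x [-1.2, 0.4, 23.4] [-0.1, -0.34, 0.24]
3 x [-0.0, 0.0, 21.3] [0.0, 0.0, 0.0]
blue ([249, 142, 60, 46, 1575], [278.7, 159.3]) [ 0.53052517 -0.25875666  0.044     ]
yel ([338, 152, 60, 46, 1486], [367.5, 169.4]) [ 0.62088032 -0.24453327  0.044     ]
```

View pics/w6.png

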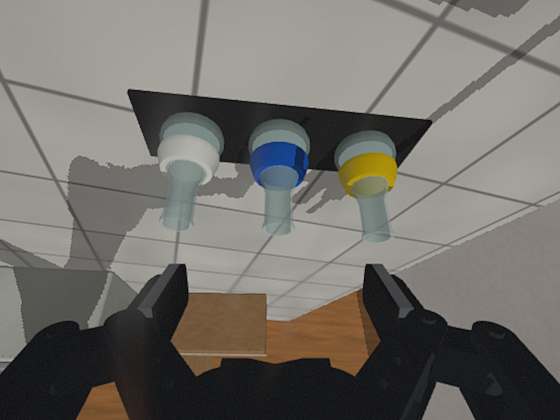

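```bash
python3 -m crank '{"offset":[[-1,0.5,23.5],[-1,0.5,23.5],[-1,0.5,23.5],[0,0,21],[0,0,21],[0,0,21],[0,0,0]],"rotation":[[0,-0.3,0.2],[0,-0.3,0.2],[0,-0.3,0.2],[0,0,0],[0,0,0],[0,0,0],[0,0,0]],"gripper":[-1,-1,-1,-1,-1,-1,-1]}'
python3 - <<'E'
from h import *
s=manip.get_state();q=R.from_quat(s['ee_rot']);print(np.round(s['joint_positions'],3),q.as_matrix()[:,2].round(3))
Q=ori(-72,44); g=np.array([.531,-.2645,.092]); z=Q.as_matrix()[:,2]
plan(g-z*.006,Q,1)
w=grab('wrist'); cv2.imwrite('pics/w7.png',w['pixels'][100:,100:460])
E
```

```text
clock: 19.15
position: [0.5289, -0.2601, 0.0975]
ee_rot: [0.545, 0.75, -0.222, 0.301]
ft_force: [0.1, 0.9, -0.7]
grip_width: 1.003
finger_force: 0.0
[ 0.486  0.941 -0.689  2.171  1.768  1.25  -1.224] [ 0.21  -0.661 -0.72 ]
1 x [0.4, 0.6, 1.3] [-0.25, -0.08, 0.07]
```

View pics/w7.png

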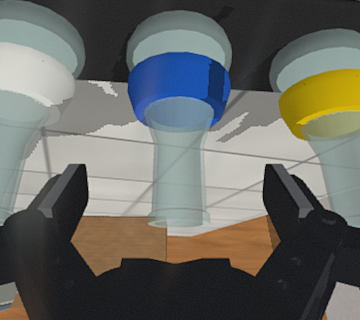

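```bash
python3 -m crank '{"offset":[[0,0,0],[0,0,0],[0,0,0],[0,0,0],[-7,0,-7],[-14,0,-14],[-14,0,-14],[0,0,0]],"rotation":[[0,0,0],[0,0,0],[0,0,0],[0,0,0],[0,0,0],[0,0,0],[0,0,0],[0,0,0]],"gripper":[1,1,1,1,1,1,1,1]}'
python3 - <<'E'
from h import *
s=manip.get_state();q=R.from_quat(s['ee_rot']);p=np.array(s['position']);print(np.round(s['joint_positions'],3),q.as_matrix().round(3))
rs=[]
for n in('scene','side'):
  f=grab(n)
  for b in blobs(f,(100,90,40),(130,255,255),60):
    c=(b[0][0]+b[0][2]/2-.5,b[0][1]+b[0][3]/2-.5); e=proj(f,p+[0,0,-.053])[0]
    if np.hypot(*(e-c))<45: print(n,b,e); rs.append(ray(f,*c))
print(cross(*rs[:2]) if len(rs)>1 else 0, p)
a=plan([.53,-.17,.30],ori(-40,44),6); 
E
```

```text
clock: 20.2
position: [0.5304, -0.2602, 0.1484]
ee_rot: [0.545, 0.75, -0.221, 0.303]
ft_force: [0.3, -0.5, -1.7]
grip_width: 0.286
finger_force: 57.9
[ 0.509  0.835 -0.723  2.163  1.68   1.221 -1.124] [[-0.222  0.952  0.213]
 [ 0.684  0.307 -0.661]
 [-0.695 -0.001 -0.719]]
scene ([142, 287, 30, 26, 383], [157.5, 303.1]) [158.7734235  294.68329929]
side ([263, 148, 6, 22, 108], [266.0, 158.5]) [297.89270439 161.88275478]
side ([288, 156, 20, 14, 185], [297.6, 163.5]) [297.89270439 161.88275478]
(array([ 0.59911152, -0.2649913 ,  0.12404248]), [np.float64(0.028782222116019395), np.float64(0.028782222116019496)]) [ 0.53040685 -0.26017808  0.14838811]
6 x [-8.4, 7.9, -27.4] [-3.74, -0.03, -3.83]
```

```bash
python3 -m crank '{"offset":[[-20,0,-21],[-8.5,8,-27.5],[-8.5,8,-27.5],[-8.5,8,-27.5],[-8.5,8,-27.5],[-8.5,8,-27.5],[-8.5,8,-27.5]],"rotation":[[0,0,0],[-3.7,0,-3.8],[-3.7,0,-3.8],[-3.7,0,-3.8],[-3.7,0,-3.8],[-3.7,0,-3.8],[-3.7,0,-3.8]],"gripper":[1,1,1,1,1,1,1]}'
python3 - <<'E'
from h import *
s=manip.get_state();q=R.from_quat(s['ee_rot']);p=np.array(s['position']);print(np.round(s['joint_positions'],3),q.as_matrix()[:,2].round(3))
p0=np.array([0.5304,-0.2602,0.1484]);f=load('side');c=cross(ray(load('scene'),156.5,299.5),ray(f,297.5,162.5));print(c,c[0]-p0)
a=plan([.545,-.09,.22],ori(3,44.5),7)
E
```

```text
clock: 21.18
position: [0.5304, -0.1691, 0.3295]
ee_rot: [0.318, 0.872, -0.128, 0.35]
ft_force: [0.9, -0.5, -1.1]
grip_width: 0.283
finger_force: 57.9
[ 0.732  0.365 -0.967  2.264  1.584  0.821 -0.538] [ 0.529 -0.446 -0.722]
(array([ 0.53206458, -0.2674926 ,  0.08880772]), [np.float64(0.0005125269728594854), np.float64(0.0005125269728596327)]) [ 0.00166458 -0.0072926  -0.05959228]
7 x [12.5, 11.5, 9.7] [-4.29, -0.11, -4.41]
```

```bash
python3 -m crank '{"offset":[[12.5,11.5,9.5],[12.5,11.5,9.5],[12.5,11.5,9.5],[12.5,11.5,9.5],[12.5,11.5,9.5],[12.5,11.5,9.5],[12.5,11.5,9.5],[0,0,0]],"rotation":[[-4.3,0,-4.4],[-4.3,0,-4.4],[-4.3,0,-4.4],[-4.3,0,-4.4],[-4.3,0,-4.4],[-4.3,0,-4.4],[-4.3,0,-4.4],[0,0,0]],"gripper":[1,1,1,1,1,1,1,1]}'
python3 - <<'E'
from h import *
s=manip.get_state();q=R.from_quat(s['ee_rot']);p=np.array(s['position']);print(np.round(s['joint_positions'],3),q.as_matrix().round(3))
Q=ori(3,45)
a=plan([.560,-.075,.178],Q,3); b=plan([.5835,.006,.178],Q,6,a)
f=grab('wrist')
for b in blobs(f,(100,90,40),(130,255,255),200):print(b)
E
```

```text
clock: 22.18
position: [0.5437, -0.0908, 0.2194]
ee_rot: [-0.02, 0.928, 0.013, 0.372]
ft_force: [0.2, -0.2, -1.2]
grip_width: 0.287
finger_force: 58.1
[ 0.941  0.695 -1.072  2.448  2.457  0.648 -0.542] [[-0.722 -0.046  0.691]
 [-0.027  0.999  0.039]
 [-0.692  0.009 -0.722]]
3 x [5.6, 4.9, 13.9] [0.04, -0.41, -0.2]
6 x [-3.3, 13.3, 3.3] [0.0, 0.0, 0.0]
([301, 0, 137, 70, 633], [353.1, 8.4])
([225, 149, 150, 79, 5855], [286.4, 180.8])
```

```bash
python3 -m crank '{"offset":[[5.5,5,14],[5.5,5,14],[5.5,5,14],[-3.3,13.3,3.3],[-3.3,13.3,3.3],[-3.3,13.3,3.3],[-3.3,13.3,3.3],[0,0,0]],"rotation":[[0,-0.4,-0.2],[0,-0.4,-0.2],[0,-0.4,-0.2],[0,0,0],[0,0,0],[0,0,0],[0,0,0],[0,0,0]],"gripper":[1,1,1,1,1,1,1,1]}'
python3 - <<'E'
from h import *
s=manip.get_state();q=R.from_quat(s['ee_rot']);p=np.array(s['position']);print(np.round(s['joint_positions'],3),q.as_matrix()[:,2].round(3))
rs=[]
for n in('scene','side'):
  f=grab(n); e=proj(f,p+[.006,0,-.053])[0]
  for b in blobs(f,(100,90,40),(130,255,255),100):
    c=(b[0][0]+b[0][2]/2-.5,b[0][1]+b[0][3]/2-.5)
    if np.hypot(*(e-c))<30 and b[1][1]>e[1]-20: print(n,b,e); rs.append(ray(f,*c))
c=cross(*rs[:2]); print(c,c[0]-p)
plan([.5835,.006,.176],ori(3,45),4)
E
```

```text
clock: 23.22
position: [0.5782, -0.0187, 0.1811]
ee_rot: [-0.027, 0.923, 0.01, 0.385]
ft_force: [-0.4, 0.1, -1.5]
grip_width: 0.282
finger_force: 58.1
[ 0.683  0.845 -1.056  2.447  2.426  0.929 -0.603] [ 0.71   0.039 -0.703]
scene ([266, 236, 27, 20, 290], [278.9, 248.0]) [275.75387937 242.89097122]
side ([257, 195, 25, 20, 297], [269.0, 206.0]) [270.38193263 202.26524408]
(array([ 0.58845379, -0.01529306,  0.12315968]), [np.float64(0.0015869655049584152), np.float64(0.0015869655049584271)]) [ 0.01027875  0.00337811 -0.05798885]
4 x [-0.5, 6.5, 2.1] [0.01, 0.05, 0.06]
```

```bash
python3 -m crank '{"offset":[[-0.7,6,2],[-0.7,6,2],[-0.7,6,2],[-0.5,5,1.5],[0,0,0]],"rotation":[[0,0,0],[0,0,0],[0,0,0],[0,0,0],[0,0,0]],"gripper":[1,1,1,1,1]}'
python3 - <<'E'
from h import *
s=manip.get_state();q=R.from_quat(s['ee_rot']);p=np.array(s['position'])
rs=[];im=[]
for n in('scene','side'):
  f=grab(n); e=proj(f,p+[.006,0,-.053])[0]
  for b in blobs(f,(100,90,40),(130,255,255),100):
    c=(b[0][0]+b[0][2]/2-.5,b[0][1]+b[0][3]/2-.5)
    if np.hypot(*(e-c))<30 and b[1][1]>e[1]-20: print(n,b,e); rs.append(ray(f,*c))
  u,v=int(e[0]),int(e[1])-20; im.append(cv2.resize(f['pixels'][v-50:v+50,u-33:u+33],(396,600),interpolation=cv2.INTER_CUBIC))
c=cross(*rs[:2]); print(c,c[0]-p)
cv2.imwrite('pics/p8.png',np.hstack(im))
plan(p+[0,0,-.006],q,2)
E
```

```text
clock: 23.95
position: [0.5834, 0.0041, 0.1766]
ee_rot: [-0.027, 0.923, 0.01, 0.384]
ft_force: [0.5, -0.0, -0.8]
grip_width: 0.285
finger_force: 58.1
scene ([276, 234, 27, 21, 297], [289.5, 246.1]) [286.01479664 241.11717615]
side ([253, 203, 26, 20, 297], [265.8, 214.2]) [267.14415752 209.90124561]
(array([0.59392799, 0.0071977 , 0.11776628]), [np.float64(0.0011692925156242533), np.float64(0.001169292515624517)]) [ 0.0105372   0.00306652 -0.0588296 ]
2 x [2.1, 0.3, 2.2] [-0.03, -0.01, -0.01]
```

View pics/p8.png

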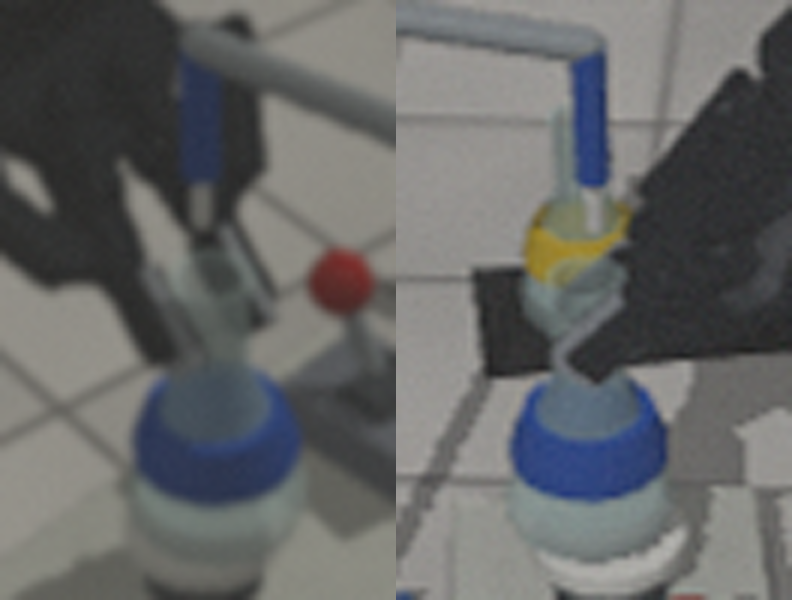

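```bash
python3 - <<'E'
from h import *
s=manip.get_state();q=R.from_quat(s['ee_rot']);p=np.array(s['position'])
plan(p+[-.0035,-.002,0],q,1); plan(p+[-.0035,-.002,-.007],q,2)
E
python3 -m crank '{"offset":[[2.4,-2,-2.4],[2.1,0,2.1],[2.1,0,2.1],[0,0,0]],"rotation":[[0,0,0],[0,0,0],[0,0,0],[0,0,0]],"gripper":[1,1,1,1]}'
python3 -m crank '{"offset":[[1,0,1],[0,0,0]],"rotation":[[0,0,0],[0,0,0]],"gripper":[1,1]}'
```

```text
1 x [2.5, -1.8, -2.6] [0.0, 0.0, 0.0]
2 x [3.8, -0.9, 1.2] [0.0, 0.0, 0.0]
clock: 24.55
position: [0.58, 0.0012, 0.1702]
ee_rot: [-0.026, 0.923, 0.01, 0.384]
ft_force: [-0.2, 0.9, -1.4]
grip_width: 0.28
finger_force: 58.1
clock: 24.8
position: [0.5801, 0.0012, 0.1692]
ee_rot: [-0.026, 0.923, 0.01, 0.384]
ft_force: [-0.6, 0.1, -1.9]
grip_width: 0.287
finger_force: 58.1
```

```bash
python3 -m crank '{"offset":[[0.7,0,0.7],[0,0,0]],"rotation":[[0,0,0],[0,0,0]],"gripper":[1,1]}'
python3 -m crank '{"offset":[[0.7,0,0.7],[0,0,0]],"rotation":[[0,0,0],[0,0,0]],"gripper":[1,1]}'
```

```text
clock: 25.05
position: [0.5801, 0.0012, 0.1683]
ee_rot: [-0.026, 0.923, 0.01, 0.384]
ft_force: [-0.2, -0.0, -0.9]
grip_width: 0.285
finger_force: 58.1
clock: 25.3
position: [0.5801, 0.0012, 0.1673]
ee_rot: [-0.026, 0.923, 0.01, 0.384]
ft_force: [0.5, -0.1, -0.7]
grip_width: 0.284
finger_force: 58.1
```

```bash
python3 - <<'E'
from h import *
p=np.array(manip.get_state()['position']);rs=[]
for n in('scene','side'):
  f=grab(n); e=proj(f,p+[.006,0,-.053])[0]
  for b in blobs(f,(100,90,40),(130,255,255),100):
    c=(b[0][0]+b[0][2]/2-.5,b[0][1]+b[0][3]/2-.5)
    if np.hypot(*(e-c))<30 and b[1][1]>e[1]-20: print(n,b); rs.append(ray(f,*c))
print(cross(*rs[:2]),p)
E
```

```text
scene ([274, 237, 26, 21, 289], [287.1, 249.2])
side ([255, 206, 26, 19, 294], [267.4, 217.0])
(array([0.59008628, 0.00362713, 0.10830102]), [np.float64(0.0010666258698533192), np.float64(0.0010666258698534118)]) [0.58011304 0.00118825 0.16728525]
```

```bash
python3 -m crank '{"offset":[[-0.7,1.2,0.7],[0,0,0],[0.5,0,0.5],[0,0,0]],"rotation":[[0,0,0],[0,0,0],[0,0,0],[0,0,0]],"gripper":[1,1,1,1]}'
python3 -m crank '{"offset":[[0.4,0,0.4],[0,0,0]],"rotation":[[0,0,0],[0,0,0]],"gripper":[1,1]}'
```

```text
clock: 25.9
position: [0.5814, 0.0026, 0.1671]
ee_rot: [-0.027, 0.923, 0.01, 0.385]
ft_force: [0.0, 0.4, 2.1]
grip_width: 0.283
finger_force: 57.9
clock: 26.15
position: [0.5817, 0.0027, 0.167]
ee_rot: [-0.027, 0.922, 0.01, 0.385]
ft_force: [-0.5, 0.1, 5.6]
grip_width: 0.289
finger_force: 57.6
```

```bash
python3 -m crank '{"offset":[[0,0,0],[0,0,0],[0,0,0],[0,0,0],[0,0,-10],[0,0,-10],[0,0,0]],"rotation":[[0,0,0],[0,0,0],[0,0,0],[0,0,0],[0,0,0],[0,0,0],[0,0,0]],"gripper":[-1,-1,-1,-1,-1,-1,-1]}'
python3 - <<'E'
from h import *
s=manip.get_state();p=np.array(s['position']);rs=[];print(np.round(s['joint_positions'],3),R.from_quat(s['ee_rot']).as_matrix()[:,2].round(3))
for n in('scene','side'):
  f=grab(n); e=proj(f,[.59,.006,.11])[0]
  for b in blobs(f,(100,90,40),(130,255,255),100):
    c=(b[0][0]+b[0][2]/2-.5,b[0][1]+b[0][3]/2-.5)
    if np.hypot(*(e-c))<20: print(n,b); rs.append(ray(f,*c))
print(cross(*rs[:2]),p)
E
```

```text
clock: 27.02
position: [0.5701, 0.0016, 0.1815]
ee_rot: [-0.026, 0.923, 0.011, 0.383]
ft_force: [-0.1, -0.4, 0.1]
grip_width: 0.998
finger_force: 0.0
[ 0.677  0.907 -1.177  2.467  2.325  1.047 -0.543] [ 0.707  0.04  -0.706]
scene ([275, 238, 26, 20, 285], [288.1, 249.7])
side ([254, 206, 26, 20, 296], [266.7, 217.7])
(array([0.59218057, 0.00471689, 0.10770233]), [np.float64(0.0009970783087755025), np.float64(0.0009970783087754505)]) [0.57005899 0.00158788 0.18146012]
```

```bash
python3 - <<'E'
from h import *
s=manip.get_state();q=R.from_quat(s['ee_rot']);p=np.array(s['position'])
a=plan([.538,.0015,.245],q,4); b=plan([.50,.13,.28],ori(-15,44),5,a);c=plan([.50,.17,.24],ori(-65,45),7,b)
E
```

```text
4 x [-5.7, 0.5, -17.0] [0.0, 0.0, 0.0]
5 x [1.8, 25.2, -11.6] [2.55, 0.21, 2.61]
7 x [6.5, 4.8, 1.6] [5.01, -0.13, 5.09]
```

```bash
python3 -m crank '{"offset":[[-5.5,0,-17],[-5.5,0,-17],[-5.5,0,-17],[-5.5,0,-17]],"rotation":[[0,0,0],[0,0,0],[0,0,0],[0,0,0]],"gripper":[-1,-1,-1,-1]}'
python3 -m crank '{"offset":[[2,25,-11.5],[2,25,-11.5],[2,25,-11.5],[2,25,-11.5],[2,25,-11.5]],"rotation":[[2.5,0,2.6],[2.5,0,2.6],[2.5,0,2.6],[2.5,0,2.6],[2.5,0,2.6]],"gripper":[-1,-1,1,1,1]}'
python3 -m crank '{"offset":[[6.5,5,1.5],[6.5,5,1.5],[6.5,5,1.5],[6.5,5,1.5],[6.5,5,1.5],[6.5,5,1.5],[6.5,5,1.5],[0,0,0]],"rotation":[[5,0,5],[5,0,5],[5,0,5],[5,0,5],[5,0,5],[5,0,5],[5,0,5],[0,0,0]],"gripper":[1,1,1,1,1,1,1,1]}'
python3 - <<'E'
from h import *
s=manip.get_state();q=R.from_quat(s['ee_rot']);print(np.round(s['joint_positions'],3),q.as_matrix()[:,2].round(3))
Q=ori(-65,45);z=Q.as_matrix()[:,2]; ball=np.array([.5505,.1005,.111])
a=plan(ball+[-.042,-.006,0]-z*.010,Q,6); b=plan(ball+[.018,.003,0]-z*.010,Q,5,a)
f=grab('side');r=blobs(f,(0,110,60),(8,255,255));print([onz(f,*x[1],.111) for x in r],r)
E
```

```text
clock: 27.62
position: [0.5452, -0.0005, 0.2475]
ee_rot: [-0.027, 0.925, 0.01, 0.38]
ft_force: [-0.5, 0.8, 0.4]
grip_width: 1.003
finger_force: 0.0
clock: 28.25
position: [0.5114, 0.1281, 0.2842]
ee_rot: [0.12, 0.918, -0.048, 0.375]
ft_force: [0.3, -0.3, 0.6]
grip_width: 0.378
finger_force: 0.0
clock: 29.25
position: [0.5126, 0.1697, 0.2436]
ee_rot: [0.491, 0.784, -0.204, 0.32]
ft_force: [0.2, -0.9, 0.1]
grip_width: 0.001
finger_force: 0.0
[-0.23   0.816 -0.931  1.853  1.142  1.637 -1.206] [ 0.301 -0.634 -0.713]
6 x [7.7, -5.9, 21.8] [0.05, -0.08, 0.12]
5 x [-2.4, 11.6, 2.4] [0.0, 0.0, 0.0]
[array([0.54985811, 0.10088829, 0.111     ]), array([0.49844832, 0.37985604, 0.111     ])] [([277, 239, 12, 12, 115], [282.2, 244.2]), ([288, 355, 36, 35, 578], [305.1, 376.0])]
```

```bash
python3 -m crank '{"offset":[[10,-12,10],[7.5,-5,24],[7.5,-5,24],[7.5,-5,24],[7.5,-5,24],[7,-4,24],[0,0,0]],"rotation":[[0,0,0],[0,0,0],[0,0,0],[0,0,0],[0,0,0],[0,0,0],[0,0,0]],"gripper":[1,1,1,1,1,1,1]}'
python3 - <<'E'
from h import *
s=manip.get_state();q=R.from_quat(s['ee_rot']);print(np.round(s['joint_positions'],3),q.as_matrix()[:,2].round(3))
Q=q;z=Q.as_matrix()[:,2]; ball=np.array([.5505,.1005,.111])
b=plan(ball+[.018,.003,0]-z*.010,Q,6)
f=grab('wrist');cv2.imwrite('pics/w9.png',cv2.resize(f['pixels'],(400,300)))
E
```

```text
clock: 30.18
position: [0.503, 0.0988, 0.1169]
ee_rot: [0.491, 0.784, -0.206, 0.318]
ft_force: [0.2, 0.2, 0.4]
grip_width: 0.002
finger_force: 0.0
[-0.179  0.983 -0.837  2.043  1.33   1.495 -1.432] [ 0.297 -0.636 -0.712]
6 x [-2.3, 10.2, 1.8] [0.0, 0.0, 0.0]
```

View pics/w9.png

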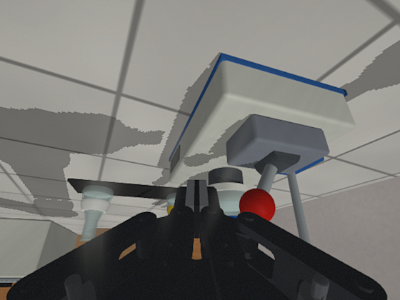

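```bash
python3 -m crank '{"offset":[[0,0,-4],[-2.3,10.2,2],[-2.3,10.2,2],[-2.3,10.2,2],[-2.3,10.2,2],[-2.3,10.2,2],[-2.3,10.2,2],[0,0,0]],"rotation":[[0,0,0],[0,0,0],[0,0,0],[0,0,0],[0,0,0],[0,0,0],[0,0,0],[0,0,0]],"gripper":[1,1,1,1,1,1,1,1]}'
cat > chk.py <<'E'
from h import *
s=manip.get_state();q=R.from_quat(s['ee_rot']);print(s['position'],s['ft_force'])
f=grab('side');r=blobs(f,(0,110,60),(8,255,255));print([onz(f,*x[1],.111) for x in r],r,'want on',proj(f,[.5938,.1072,.111]))
plan(np.array(s['position'])+[.006,.001,0],q,1)
E
python3 chk.py
```

```text
clock: 31.22
position: [0.5664, 0.1136, 0.1221]
ee_rot: [0.492, 0.784, -0.204, 0.319]
ft_force: [-0.3, 0.6, -0.5]
grip_width: -0.001
finger_force: 0.0
[0.56640715 0.11355704 0.12210254] [-0.27060901  0.60724589 -0.45833598]
[array([0.49830588, 0.379847  , 0.111     ])] [([288, 355, 36, 35, 578], [305.2, 376.0])] want on [[260.16995954 245.50799453]]
1 x [-1.4, 6.5, 1.1] [-0.03, 0.0, 0.06]
```

```bash
python3 - <<'E'
from h import *
for n in('wrist','scene'):
    f=grab(n)
    for b in blobs(f,(0,110,60),(8,255,255),15):print(n,b,onz(f,b[0][0]+b[0][2]/2-.5,b[0][1]+b[0][3]/2-.5,.113))
E
```

```text
wrist ([304, 257, 43, 49, 1464], [325.7, 280.4]) [0.59566222 0.11225283 0.113     ]
scene ([352, 190, 18, 12, 117], [361.4, 197.1]) [0.56701196 0.25233589 0.113     ]
scene ([321, 222, 6, 9, 45], [323.4, 225.6]) [0.5941244 0.1061947 0.113    ]
```

```bash
python3 -m crank '{"offset":[[-0.7,3,0.5],[0,0,0],[2,-12,-1],[2,-12,-1],[0,0,-40],[0,0,-40],[0,0,-40],[0,0,0]],"rotation":[[0,0,0],[0,0,0],[0,0,0],[0,0,0],[0,0,0],[0,0,0],[0,0,0],[0,0,0]],"gripper":[1,1,1,1,1,1,1,1]}'
python3 chk.py; python3 - <<'E'
from h import *
rs=[]
for n in('scene','side'):
  f=grab(n); e=proj(f,[.59,.006,.11])[0]
  for b in blobs(f,(100,90,40),(130,255,255),100):
    c=(b[0][0]+b[0][2]/2-.5,b[0][1]+b[0][3]/2-.5)
    if np.hypot(*(e-c))<20: rs.append(ray(f,*c))
print(cross(*rs[:2]))
E
```

```text
clock: 32.38
position: [0.5083, 0.1868, 0.2087]
ee_rot: [0.49, 0.785, -0.201, 0.32]
ft_force: [0.4, -0.4, -0.7]
grip_width: 0.0
finger_force: 0.0
[0.50826316 0.18679503 0.20865379] [ 0.39012133 -0.36982428 -0.70011416]
[array([0.59649247, 0.10612292, 0.111     ]), array([0.49844832, 0.37985604, 0.111     ])] [([253, 240, 12, 12, 110], [258.9, 245.1]), ([288, 355, 36, 35, 576], [305.1, 376.0])] want on [[260.16995954 245.50799453]]
1 x [-0.5, 6.5, -1.1] [-0.18, 0.13, 0.01]
(array([0.59189973, 0.00526036, 0.10693332]), [np.float64(0.0006956242937674491), np.float64(0.0006956242937675528)])
```

Lever is on, and both flasks are in place; the arm is clear.

```bash
python3 -c "
from workcell import manip
print(manip.sign_off())"
```

```text
the job is handed in; nothing more can be done
None
```

The job is handed in at about 32 s of the 72 s allowed, with no verdict returned. By the cameras, the red-banded flask stands upright on the coaster about 5 mm from its centre, and the blue-banded flask stands on the plate where the red one stood. The lever reads on, at its starting position, and the arm is clear of everything.

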